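# Hang the lift-off door on the instrument case

### The arm

A 6-joint arm with a two-finger parallel gripper is mounted at the origin on the work surface. World frame = base frame: x ahead of the robot, y to its left, z up, the work surface at z = 0. Lengths are in mm, angles in degrees, forces in N, time in s.
With the tool pointing down it reaches from about 350 to 850 mm from the base axis. Payload 8.1 kg.
Tool frame: the origin (TCP) lies midway between the tips of the shut fingers; the grasp point (between the pads) lies 19 mm behind it; z points along the fingers, y is the direction in which the jaws open and shut (so a half turn about z gives the same grasp; the last joint's range is limited). The gripper opens to 85 mm and grips with 20 to 120 N. Pads are 22 mm wide; open, the fingers measure 114 mm over their backs; the gripper's body (76 mm by 85 mm) begins 54 mm behind the grasp point. The pads swing forward as they close: fully open they stand 13 mm farther back than shut.
Start: joints at [61.857, 7.471, 85.268, -0, 87.261, -4.893], TCP at [236.832, 551.286, 231.292] pointing down, gripper open.
Joint ranges: [-169.43, 169.43], [-51.17, 129.36], [1.28, 143.12], [-76.62, 256.62], [0, 156.53], [-152.29, 152.29]. Speed limits (degrees/s): [136.94, 136.94, 159.86, 180, 180, 180].

### API

Orientations are given as [roll, pitch, yaw] about the fixed x, y, z axes, in that order (R = Rz(yaw) Ry(pitch) Rx(roll)).
In Python, from bench import telemetry, snapshot, camera_params, job gives the robot as it stands. The module is installed in compiled form; this text tells all that it offers.
- The arm moves only by the shell command python3 -m jog 'ROWS' [FORCE]. ROWS is JSON, a list that holds one entry, the list of rows, each a list of 7 numbers: the shift along the tool's x, y, z in units of 50 mm (1.0 is 50 mm), then the turn, a rotation vector about the tool's x, y, z in units of 2 pi rad (1.0 is 2 pi rad), then the opening, from 0 (shut) to 1 (fully open). In form: [[[dx, dy, dz, rx, ry, rz, claw], ...]]. A call has 1 to 12 rows; each row shifts and turns the commanded pose from where the row before left it, along the tool's axes as they then stand; what a row does not reach is not made up. A row lasts 1/8 s, in which the tool goes at most 62.5 mm and 10.7 degrees, less where a joint would pass 70% of its speed; a pose out of reach is approached as far as the arm can. A call with a number of a shift or a turn outside -1 to 1 is refused whole. A call with a gripper value outside its range is refused whole. The fingers move at their own pace and stop on an object; FORCE is the grip in N (left out, the last holds). Time passes only in rows, so rows that do not move let the fingers close. It gives the time, the measured TCP pose, the force and the opening at its end, in the units of the state.
- telemetry.sense(): the state, without advancing time (a new reading comes with each control period).
- snapshot(name): name is "side" or "top"; returns (picture, depth): 480x640x3 uint8, red, green, blue; 480x640 float32, mm along the optical axis (not along the pixel's ray), 0 where there is no reading.
- camera_params(name): a dict with "K" (3x3 intrinsics, pixels), "extrinsics" (4x4, takes a point from camera to world coordinates). Camera axes: x right, y down, z forward; pixel columns grow to the right and rows downward; lengths in mm; the calibration is good to about 2 mm. A picture is of the moment at which its call begins. camera_params takes no time and is no camera call.
- job.hand_in(): hands the job in, once; it reports no verdict.
The state is a dict: "time": time; "joint_pos": joint angles; "qd": joint speeds; "joint_efforts": joint torques, N m; "tool_pos": TCP position; "tcp_rot": TCP orientation; "ft_force": force on the tool from outside, world axes, zero at the start; "wrist_torque": the same for the moment, N m; "finger_gap": finger opening in mm.
Only numpy, scipy, OpenCV 4.12 (cv2) and the standard library are available. Lean on these libraries where they do the work, as an engineer would, in place of code of your own. Each camera call takes 0.05 s, during which the arm holds its last target. There are 200 camera calls.

### The job

Lift the grey door out of the wooden rack and hang it on the instrument case: hold it standing well open (about 45 to 90 degrees) and gently lower both knuckles onto the two upright pintle pins until they are fully home, without jamming or dropping it. Then swing the door shut against the seal and let go, leaving the other things on the bench where they are.

Things in the scene. Friction and masses are not known exactly. Their poses are not given: they have to be found in the camera images.
- case: Grey steel instrument case, fixed, 150 deep (x) x 210 wide (y) x 170 mm high. Origin: centre of its footprint, on the bench. x points to its back: the open front is the plane x = -75 mm and looks to -x. Hinge near the -y edge of the front. A hung door opens counter-clockwise seen from above (door yaw = case yaw + opening angle); all axes agree when shut.
- slot_end_low (a point): Inner end of the lower slotted rail, on the pins' line of travel: case x -87, y -72 mm, at the lower shoulder, z = 45 mm; case's axes. The arms are clamped somewhere along the rails: the hinge axis stands 4 to 28 mm from here towards the case's -y (both pins alike; x and z exact, pins upright). No reading shows how far: find it by sight or touch. The pins do not yield.
- slot_end_top (a point): The same point at the upper shoulder, z = 120 mm. The two pintles are alike, one above the other: a steel arm out of the front face, 13 mm wide, 8 mm thick, reaching 6.5 mm past the axis; its top is the shoulder; on it an upright pin 8 mm in diameter, 22 mm tall, its last 2 mm bevelled to 5.6 mm (tips at z = 67 and 142 mm).
- seal (a point): Middle of the face of the rubber seal strip (12 mm wide, 130 high, centred 58 mm to +y of the case middle, 5.5 mm proud of the case's front) that stops the shut door; case's axes.
- door_center (a point): Centre of the grey door leaf, half-way up: 10 thick (x) x 150 wide (y) x 150 mm high (z), rigid, 0.25 to 0.5 kg; outer face -x, knuckles at -y. Starts upright in the rack's slot, centre 85 mm above the bench, top edge free. Fully home on the pins the centre is 90 mm up; it then has about 1 mm play all round, sags 1 to 3 mm, turns freely and stays where left (pushed slowly).
- knuckle_low (a point): Lower knuckle's axis at its underside: 88 mm to -y of the leaf's centre, 45 mm below it; door's axes. Knuckle: upright steel tube, outer diameter 16, bore 10 mm right through, 18 mm tall, joined to the leaf (which begins 13 mm from the axis) by a web 6 mm thick. Home, this underside stands on the lower shoulder.
- knuckle_top (a point): Upper knuckle's axis at its underside: like the lower one, 75 mm above it (30 mm above the leaf's centre).
- knob (a point): Outer end of the door's knob: 18 mm across, standing 23 mm out of the outer (-x) face, 58 mm to +y of the leaf's centre and 20 mm below it; door's axes.
- door_edge (a point): Middle of the door's free edge: on the leaf's mid-plane, 75 mm to +y of the centre, half-way up. Hung shut it lies at x = -87 mm in the case frame (12 mm in front of the front face).
- rack: Wooden rack, fixed, 70 (x) x 110 (y) x 32 mm high, origin centre of underside; slot along y, 12.5 mm wide and 22 mm deep (its floor 10 mm above the bench), holding the door.
- mug_center (a point): white mug, 84 mm across, 95 high; its centre, half-way up; bystander, to be left alone
- capacitor_a_center (a point): black capacitor can, 35 mm across, 50 high; its centre, half-way up; bystander, to be left alone
- capacitor_b_center (a point): black capacitor can, like the other; its centre, half-way up; bystander, to be left alone
- toroid_center (a point): copper ring transformer, 104 mm across, 42 high; its centre, half-way up; bystander, to be left alone
- carton_a_center (a point): blue carton 50 x 50 x 115 mm high; its centre, half-way up; bystander, to be left alone
- carton_b_center (a point): blue carton, like the other; its centre, half-way up; bystander, to be left alone

How it is judged:
By the outcome, as a careful person would: the job done as asked, in the order asked, and still so for the second after the job is handed in, with the robot touching nothing.
It also fails if it takes over 72 s, if anything falls off the work surface, if the arm or the gripper's body presses on something with over 40 N, if the wrist force passes 120 N, or if a joint passes its speed limit or range.

## Working session

There is one attempt and no reset: what is moved stays moved. The work goes in short steps, Python scripts to look and compute and a shell command to move; the robot and the scene stay as the last step left them, time stands still between calls to the robot, and variables do not carry over. Pictures are saved under pics/ and viewed, about 8 in all and at most 12, crops included, and the job is handed in when it is done.

```bash
mkdir -p pics
cat > h.py <<'E'
import numpy as np, cv2
from bench import telemetry, snapshot, camera_params, job
def snap(n,f=None):
    p,d=snapshot(n)
    np.savez('last_%s.npz'%n,p=p,d=d)
    if f: cv2.imwrite('pics/'+f,cv2.cvtColor(p,cv2.COLOR_RGB2BGR))
    return p,d
def cloud(n,d):
    c=camera_params(n);K=np.array(c['K']);E=np.array(c['extrinsics'])
    v,u=np.mgrid[:480,:640]
    P=np.stack([(u-K[0,2])/K[0,0]*d,(v-K[1,2])/K[1,1]*d,d],-1)
    return P@E[:3,:3].T+E[:3,3]
def proj(n,P):
    c=camera_params(n);K=np.array(c['K']);E=np.linalg.inv(np.array(c['extrinsics']))
    q=np.atleast_2d(P)@E[:3,:3].T+E[:3,3]; q=q@K.T
    return q[:,:2]/q[:,2:]
def ray(n,u,v,z):
    c=camera_params(n);K=np.array(c['K']);E=np.array(c['extrinsics'])
    r=E[:3,:3]@np.linalg.inv(K)@np.array([u,v,1.]);o=E[:3,3]
    return o+r*(z-o[2])/r[2]
E
python3 - <<'E'
from h import *
np.set_printoptions(precision=2,suppress=True)
for n in('side','top'):
    p,d=snap(n,n+'0.png');c=camera_params(n);print(n,np.array(c['K']).tolist(),np.array(c['extrinsics']))
    print((d>0).mean(),d[d>0].min(),d.max())
print(telemetry.sense())
E
```

```text
side [[502.1321356658084, 0.0, 325.68297436605565], [0.0, 502.1321356658084, 239.726109425928], [0.0, 0.0, 1.0]] [[   0.69   -0.42    0.59  -21.28]
 [  -0.73   -0.37    0.58 -602.08]
 [  -0.02   -0.83   -0.56  661.57]
 [   0.      0.      0.      1.  ]]
0.9959798177083333 506.179 2683.854
top [[606.3529472592769, 0.0, 326.49729556613613], [0.0, 606.3529472592769, 236.10882812659437], [0.0, 0.0, 1.0]] [[  -0.01   -0.99    0.13  420.79]
 [  -1.      0.01   -0.02  -11.4 ]
 [   0.02   -0.13   -0.99 1365.31]
 [   0.      0.      0.      1.  ]]
0.9959114583333334 966.0778 2255.0293
{'time': 0.1, 'joint_pos': array([61.86,  7.51, 85.32, -0.  , 87.26, -4.89]), 'qd': array([-0.06, -0.13, -0.12,  0.16, -0.02, -0.05]), 'joint_efforts': array([  0.  , -57.1 , -50.19,  -0.  ,   0.01,  -0.  ]), 'tool_pos': array([236.6 , 550.83, 230.34]), 'tcp_rot': array([-179.9 ,   -0.01,  156.75]), 'ft_force': array([ 0.07, -0.55, -0.03]), 'wrist_torque': array([0.01, 0.01, 0.02]), 'finger_gap': 85.53520968294049}
```

View pics/side0.png

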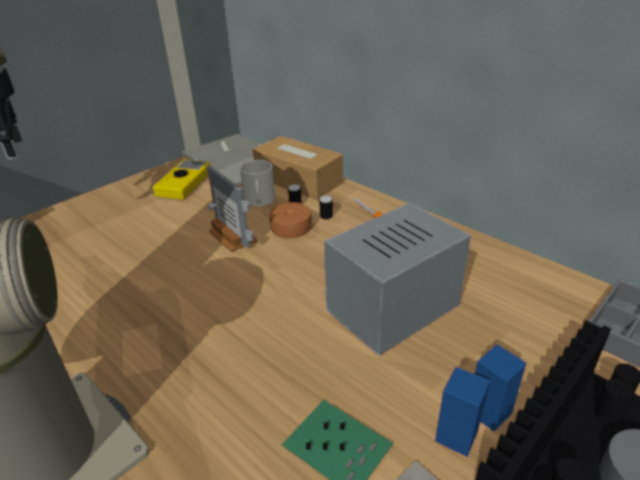

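View pics/top0.png

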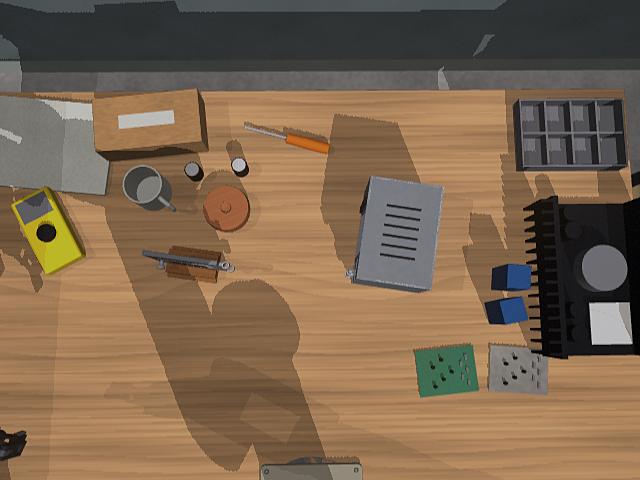

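The top view shows the case at about (405,235), its front facing +y, with the pintle at about (352,272). The door stands in the rack along (145,255) to (232,267), knuckles on the right. Next I measure both.

Run:
```python
from h import *
np.set_printoptions(precision=1,suppress=True)
z=np.load('last_top.npz');p,d=z['p'],z['d'];C=cloud('top',d)
def line(P):
    c=P.mean(0);_,s,v=np.linalg.svd(P-c,full_matrices=False);return c,v[0]
# door leaf top edge
H=C[...,2]
def box(u0,u1,v0,v1,zl,zh):
    m=np.zeros(H.shape,bool);m[v0:v1,u0:u1]=True;return m&(H>zl)&(H<zh)
m=box(130,245,235,290,150,172);P=C[m];c,v=line(P[:,:2]);t=(P[:,:2]-c)@v
print('door top',m.sum(),P.mean(0),'yaw of line',np.degrees(np.arctan2(v[1],v[0])),t.min(),t.max(),'mid',c+v*(t.min()+t.max())/2, 'w',np.ptp((P[:,:2]-c)@[-v[1],v[0]]))
for a in(245,):
  m=box(215,245,250,285,90,150);print('knuck top',m.sum(),np.median(C[m],0), np.argwhere(m).min(0),np.argwhere(m).max(0))
m=box(330,460,160,310,160,180);print('case top z',np.median(H[m]),m.sum())
r=cv2.minAreaRect(C[m][:,:2].astype(np.float32));print(r,cv2.boxPoints(r))
m=box(335,375,255,295,30,160);
for q in np.argwhere(m): 
    X=C[q[0],q[1]]
    if X[0]<345: print(q,X,p[q[0],q[1]])
# rack
m=box(150,235,240,290,24,40);print('rack z',np.median(H[m]));r=cv2.minAreaRect(C[m][:,:2].astype(np.float32));print(r)
# side: door
s=np.load('last_side.npz');D=cloud('side',s['d']);
m=np.zeros(H.shape,bool);m[160:255,195:262]=True;m&=(D[...,2]>140)&(D[...,2]<172);print('side door top',m.sum(),D[m].mean(0),D[m].min(0),D[m].max(0))
m=np.zeros(H.shape,bool);m[200:350,320:475]=True;m&=(D[...,2]>160)&(D[...,2]<180);r=cv2.minAreaRect(D[m][:,:2].astype(np.float32));print('side case',np.median(D[m][:,2]),r,cv2.boxPoints(r))
for n,(u0,u1,v0,v1) in dict(top1=(120,270,220,310),top2=(320,400,240,310),).items():
    cv2.imwrite(f'pics/{n}.png',cv2.resize(cv2.cvtColor(p[v0:v1,u0:u1],cv2.COLOR_RGB2BGR),None,fx=5,fy=5,interpolation=cv2.INTER_CUBIC))
a=cv2.imread('pics/top1.png');b=cv2.imread('pics/top2.png')
b=cv2.copyMakeBorder(b,0,max(0,a.shape[0]-b.shape[0]),0,0,cv2.BORDER_CONSTANT)
a=cv2.imread('pics/top1.png');h=np.zeros((450+350,750,3),np.uint8);h[:450]=a;h[450:800,:400]=b[:350];cv2.imwrite('pics/crop.png',cv2.resize(h,None,fx=.75,fy=.75))
```

```text
door top 398 [539.3 257.9 160.4] yaw of line 81.3834293545671 -74.04756713323273 75.78413350692671 mid [539.5 258.8] w 10.407319294439432
knuck top 70 [525.7 177.3 132.1] [262 215] [269 229]
case top z 170.56934302167474 7847
((586.3580932617188, -181.79653930664062), (151.10736083984375, 210.84999084472656), 80.90636444091797) [[ 470.3 -239.7]
 [ 678.5 -273.1]
 [ 702.4 -123.9]
 [ 494.2  -90.5]]
rack z 33.09870330911963
((539.528564453125, 258.3153381347656), (146.5430145263672, 52.8493537902832), 81.69316101074219)
side door top 398 [537.5 247.2 153.8] [525.1 179.  140.1] [557.2 331.3 163.5]
side case 171.20414108439968 ((587.5716552734375, -184.2476806640625), (154.03599548339844, 214.45680236816406), 81.1511001586914) [[ 469.8 -243.9]
 [ 681.7 -276.8]
 [ 705.4 -124.6]
 [ 493.5  -91.7]]
```

View pics/crop.png

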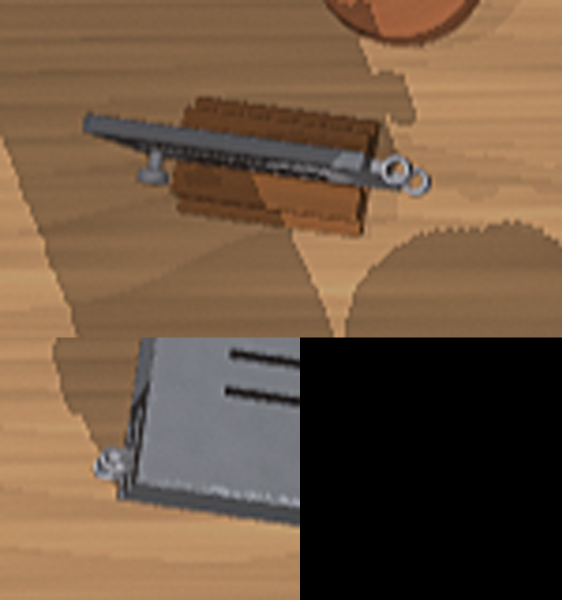

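The crop puts the knuckle rings at about (225.9,265.1) and (230.9,268.5), the knob on the robot side, and the pintle at about (350,273.5). I'll convert these to positions and estimate the pin offset.

Run:
```python
from h import *
np.set_printoptions(precision=1,suppress=True)
z=np.load('last_top.npz');p,d=z['p'],z['d'];C=cloud('top',d)
print('ringU',ray('top',225.9,265.1,85+30+18),'ringL',ray('top',230.9,268.5,85-45+18))
cc=np.array([586.4,-181.8]);a=np.radians(-99.1);R=np.array([[np.cos(a),-np.sin(a)],[np.sin(a),np.cos(a)]])
ca=lambda X:(X[...,:2]-cc)@R
for zz in(142,120,67): 
    X=ray('top',349.9,273.5,zz);print(zz,X,'case',ca(X))
for s in (4,10,16,22,28):
    A=cc+R@[-87,-72-s]; print(s,A,proj('top',[[*A,142],[*A,120],[*A,67],[*A,45]]).ravel())
for v in range(262,284):
    print(v,' '.join('%3d'%x for x in p[v,338:368].mean(-1)),'|',' '.join('%4d'%x for x in C[v,340:362,2]))
```

```text
ringU [526.6 170.  133. ] ringL [525.6 170.3  58. ]
142 [506.5 -81.3 142. ] case [-86.6 -94.8]
120 [508.1 -82.5 120. ] case [-85.6 -93.1]
67 [511.8 -85.6  67. ] case [-83.2 -88.9]
4 [525.1 -83.9] [351.  264.3 350.4 265.2 349.  267.3 348.5 268.1]
10 [519.2 -82.9] [350.6 267.2 350.  268.1 348.6 270.1 348.1 270.8]
16 [513.3 -82. ] [350.2 270.2 349.6 271.  348.2 272.8 347.7 273.5]
22 [507.3 -81. ] [349.8 273.1 349.2 273.9 347.8 275.6 347.3 276.3]
28 [501.4 -80.1] [349.3 276.  348.8 276.7 347.4 278.4 346.9 279. ]
262 142 145 145 148 123 100 104 103 104 104 105 104 105 105 107 109  88  44  98  54  67 133 128 126 127 126 126 127 126 125 |    2    0 1365   -1   -2    6    1    1    3   -1    0   -1    5   -1   10   54  121  133  166  174  173  169
263 148 147 148 150 155 101 107 107 109 109 110 109 108 109 109 113  95  53 115  44  94 133 128 126 125 127 126 126 126 125 |    2    0    0    1    0    0   -4    0   -1   -2   -3    0    2    1   50   67  124  139  173  172  170  176
264 148 148 147 150 154 126 107 110 111 109 111 111 112 112 112 104 109  43 114  29 110 130 126 127 125 124 124 12
[... 3905 characters left out ...]
 142 145 143 144 143 142 146 146 146 146 148 157  81 116  59  77  75  77  77  78  76  77  77  76  75  75  75  73  74 |   -2    2   -2    0    1    0   -1   -1    4   -1    5   -4   50   83   90   89  105  107  110  116  122  126
282 138 135 136 138 136 136 136 144 146 144 145 145 151  80 114  70  72  72  73  74  75  75  76  77  76  77  77  76  77  76 |   -1    0   -3    1    0    6    3    2    0    0    3   36   50   57   61   67   71   80   80   81   91   90
283 132 133 133 132 132 132 132 135 134 133 135 136 138 108 108 101 103  95  96  86  78  78  79  73  75  74  75  78  78  76 |    1    2   -2    3   -3   -5    1    0    3    2    0    9   14   22   28   36   38   39   51   56   57   70
```

The pin cap (z≈142) is centred at about (349.7,271.5) and the arm's mid row is about 272.1. That gives s≈18.5, so the pin axis is at about (510.8,-81.6). The door centre is (539.5,258.8) with yaw -8.6. I'll move above the door now.

```bash
cat >> h.py <<'E'
from scipy.spatial.transform import Rotation as Ro
def st():
    s=telemetry.sense();print('t %.2f'%s['time'],'pos',s['tool_pos'].round(2),'rpy',s['tcp_rot'].round(2),'F',s['ft_force'].round(1),'M',s['wrist_torque'].round(2),'gap %.1f'%s['finger_gap'],'j',s['joint_pos'].round(1));return s
def to(target,yaw=None,s=None):
    "tool-axis units to reach target TCP, and turn (rot-vector units) to reach straight down with yaw"
    s=s or telemetry.sense();R=Ro.from_euler('xyz',s['tcp_rot'],degrees=True)
    print('shift units',(R.inv().apply(np.array(target)-s['tool_pos'])/50).round(4))
    if yaw is not None: print('turn units',((R.inv()*Ro.from_euler('xyz',[180,0,yaw],degrees=True)).as_rotvec()/2/np.pi).round(5))
E
python3 -m jog '[[[-0.87,-0.31,0,0,0,0,1],[-0.87,-0.31,0,0,0,0,1],[-0.87,-0.31,0,0,0,0,1],[-0.87,-0.31,0,0,0,0,1],[-0.87,-0.31,0,0,0,0,1],[-0.87,-0.31,0,0,0,0,1],[-0.87,-0.31,0,0,0,0,1],[-0.87,-0.31,0,0,0,0,1],[-0.87,-0.31,0,0,0,0,1],[0,0,0,0,0,0.026,1],[0,0,0,0,0,0.026,1],[0,0,0,0,0,0.026,1]]]' 100
python3 -m jog '[[[0,0,0,0,0,0.0263,1],[0,0,0,0,0,0.0263,1],[0,0,0,0,0,0.0263,1],[0,0,0,0,0,0.0263,1],[0,0,0,0,0,0.0263,1],[0,0,0,0,0,0,1],[0,0,0,0,0,0,1]]]'
python3 -c "
from h import *
st();to([541,268.7,133],81.4)"
```

```text
time: 1.6
tool_pos: [541.3, 268.2, 230.6]
tcp_rot: [-179.9, -0.0, 128.3]
ft_force: [-0.3, -0.2, 0.0]
finger_gap: 85.3
time: 2.48
tool_pos: [541.3, 268.5, 231.0]
tcp_rot: [-180.0, 0.0, 81.5]
ft_force: [0.5, 0.2, -0.2]
finger_gap: 85.2
t 2.48 pos [541.34 268.47 230.98] rpy [-1.7997e+02  2.0000e-02  8.1540e+01] F [ 0.5  0.2 -0.2] M [ 0.02 -0.03  0.03] gap 85.2 j [21.5  8.2 84.5 -0.  87.3 30. ]
shift units [ 0.0041 -0.0064  1.9595]
turn units [-8.0e-05  5.0e-05  3.9e-04]
```

```bash
python3 -m jog '[[[0,0,0.4,0,0,0,1],[0,0,0.4,0,0,0,1],[0,0,0.4,0,0,0,1],[0,0,0.4,0,0,0,1],[0,0,0.2,0,0,0,1],[0,0,0.15,0,0,0,1],[0,0,0,0,0,0,0],[0,0,0,0,0,0,0],[0,0,0,0,0,0,0],[0,0,0,0,0,0,0],[0,0,0,0,0,0,0],[0,0,0,0,0,0,0]]]' 25
python3 -m jog '[[[0,0,0,0,0,0,0],[0,0,0,0,0,0,0]]]'
python3 -c "
from h import *
st()"
```

```text
time: 3.98
tool_pos: [541.9, 268.8, 134.4]
tcp_rot: [179.9, -0.0, 81.3]
ft_force: [0.8, 1.1, 2.5]
finger_gap: 9.4
time: 4.22
tool_pos: [541.9, 268.8, 134.4]
tcp_rot: [179.9, -0.0, 81.3]
ft_force: [0.6, 1.3, 4.5]
finger_gap: 9.6
t 4.22 pos [541.91 268.79 134.39] rpy [ 1.7994e+02 -4.0000e-02  8.1330e+01] F [0.6 1.3 4.5] M [ 0.15 -0.19 -0.03] gap 9.6 j [21.5 11.8 90.7  0.  77.4 30.2]
```

```bash
python3 -m jog '[[[0,0,0,0,0,0,0],[0,0,0,0,0,0,0],[0,0,-0.05,0,0,0,0],[0,0,-0.1,0,0,0,0],[0,0,-0.15,0,0,0,0],[0,0,-0.15,0,0,0,0],[0,0,-0.15,0,0,0,0],[0,0,-0.2,0,0,0,0],[0,0,-0.2,0,0,0,0],[0,0,-0.2,0,0,0,0],[0,0,0,0,0,0,0],[0,0,0,0,0,0,0]]]' 100
python3 -c "
from h import *
st()
p,d=snap('top');q,e=snap('side')
def cr(p,u0,u1,v0,v1,f): return cv2.resize(cv2.cvtColor(p[v0:v1,u0:u1],cv2.COLOR_RGB2BGR),None,fx=f,fy=f,interpolation=cv2.INTER_CUBIC)
cv2.imwrite('pics/lift.png',np.vstack([cr(p,120,270,200,300,5),cr(q,170,320,120,260,5)[:,:]])[:1200:2,::2])
"
```

```text
time: 5.72
tool_pos: [541.3, 268.5, 193.5]
tcp_rot: [-180.0, 0.0, 81.3]
ft_force: [0.0, -0.0, -2.8]
finger_gap: 8.0
t 5.72 pos [541.33 268.54 193.54] rpy [-1.7998e+02  1.0000e-02  8.1330e+01] F [ 0.  -0.  -2.8] M [0.07 0.01 0.01] gap 8.0 j [21.5  9.3 87.3  0.  83.5 30.2]
```

View pics/lift.png

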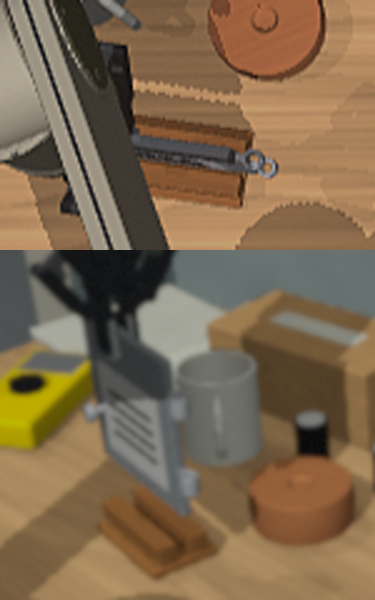

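The door is clear of the rack, upright, and held near its middle. I'll measure the knuckle axes from the depth data.

```bash
cat >> h.py <<'E'
def knuckles(u0,u1,v0,v1,zU):
    "xy of both knuckle rings in the top view; zU = expected top-face height of the upper knuckle"
    z=np.load('last_top.npz');C=cloud('top',z['d']);S=C[v0:v1,u0:u1]
    for n,zz in(('U',zU),('L',zU-75)):
        m=(abs(S[...,2]-zz)<6).astype(np.uint8)
        k,l,stt,cen=cv2.connectedComponentsWithStats(m,connectivity=8)
        for i in range(1,k):
            if stt[i,4]<8: continue
            ys,xs=np.nonzero(l==i);r=cv2.minAreaRect(np.c_[xs,ys].astype(np.float32))
            (cx,cy),rad=cv2.minEnclosingCircle(np.c_[xs,ys].astype(np.float32))
            print(n,stt[i,4],'bbox',stt[i,:4]+[u0,v0,0,0],'circ',round(cx+u0,2),round(cy+v0,2),round(rad,2),ray('top',cx+u0,cy+v0,zz).round(1),'medz',round(float(np.median(S[l==i][:,2])),1))
    return S
E
python3 - <<'E'
from h import *
np.set_printoptions(precision=1,suppress=True)
S=knuckles(205,245,245,280,192)
p=np.load('last_top.npz')['p']
for v in range(255,278): print(v,' '.join('%3d'%x for x in p[v,210:238].mean(-1)),'|',' '.join('%4d'%x for x in S[v-245,5:33,2]))
E
```

```text
U 50 bbox [212 260  13   8] circ 218.12 264.0 6.21 [523.9 176.4 192. ] medz 192.1
L 24 bbox [223 263   8   8] circ 226.15 266.68 3.91 [524.8 171.9 117. ] medz 117.7
255  86  84  83  76  74  65  67  63  62  62  54 118 132 137 135 135 136 135 136 141 140 140 139 138 140 140 140 140 |   34   31   31   35   32   33   26   29    7    7   13    4    0    1    1    3   -1   -3    5    1 1365    2    1    0    6    3    2    1
256  86  85  86  85  84  83  89  88  67  44  55 142 130 126 126 127 126 126 127 135 134 135 140 141 139 140 136 134 |   35   38   33   33   32   37   32   27   27   19   11    3    2    5    2    4    1    0    0    1    5    3    0    2    0   -4    4   -4
257  87  88  89  86  87  87  88  92  54  37  60 145 134 134 132 133 131 132 131 131 130 130 139 139 140 140 129 129 |   32   35   36   33   34   32   31   29   35   19    8    1    3    5    0   -1   -1    1    1    0    7   -1   -4    1   -1    2    1    1
258  84  82  82  86  87  85  87  90  38  41  69 144 136 135 132 132 131 132 130 131 130 130 127 129 127 128 129 128 |   28   31   31   29   31   34   31   32   3
[... 4298 characters left out ...]
48 147 148 147 148 147 147 146 147 145 146 |   32   35   32   32   32   31   18    8    3    4    5   -3   -1    1   -2    3    2    0    1    2   -6    0    0   -1    0    7    0    1
276  89  89  89  89  91  47  48  72 149 141 138 138 138 137 137 136 151 149 147 149 149 146 150 151 151 150 152 151 |   36   31   29   35   25   33   18    9    5    3    1    2    0    0    1    2    0    6    2   -3    1    0    1   -2   -2   -2    2    1
277  79  81  85  90  99  33  54  99 141 134 134 132 134 131 131 132 146 144 144 143 144 143 143 150 151 149 150 150 |   36   30   32   36   29   28   19   -1    0    2   -4   -2    2    2    1    2   -1    2    4   -5    3    0    5   -1   -1    3   -1    3
```

Run:
```python
from h import *
U=ray('top',220.6,263.5,192.5);L=ray('top',226.4,266.6,117.5);print(U.round(1),L.round(1))
print('expected from centre+88', [541.33-10*.15-88*.15, 268.54-10*.989-88*.989], 'pred px',proj('top',[[*U[:2],192.5],[*L[:2],117.5]]))
P=ray('top',349.7,271.5,142);Q=ray('top',349.9,271.6,142);print(P,Q)
z=np.load('last_side.npz');C=cloud('side',z['d'])
# leaf plane normal from side view
S=C[120:260,170:320].reshape(-1,3);m=(S[:,2]>75)&(S[:,2]<200)&(abs(S[:,0]-540)<35)&(S[:,1]>180)&(S[:,1]<340);S=S[m]
c=np.median(S,0);
for _ in range(5):
    A=np.c_[S[:,1],S[:,2],np.ones(len(S))];w,*_r=np.linalg.lstsq(A,S[:,0],rcond=None);r=S[:,0]-A@w;S=S[abs(r)<max(2.,1.5*np.median(abs(r)))]
print('plane x = %.4f y + %.4f z + %.1f'%tuple(w),len(S),r.std(),'yaw',-np.degrees(np.arctan(w[0])),'lean',np.degrees(np.arctan(w[1])))
```

```text
[524.7 171.5 192.5] [524.9 171.3 117.5]
expected from centre+88 [526.63, 171.61800000000005] pred px [[220.6 263.5]
 [226.4 266.6]]
[510.56315725 -80.95114285 142.        ] [510.35697567 -81.3524826  142.        ]
plane x = 0.1456 y + -0.0012 z + 497.6 1235 0.7303549987290682 yaw -8.285873491142853 lean -0.06668307335809262
```

The knuckle axis is upright at (524.8,171.4), relative to the TCP at (541.3,268.5). I'll carry the door over, turn it about 20 degrees to a 70-degree opening, and hover short of the pins for a close look.

```bash
python3 -m jog '[[[-0.3,0.07,0,0,0,0,0],[-0.56,0.13,0,0,0,0,0],[-0.7,0.16,0,0,0,0,0],[-0.7,0.16,0,0,0,0,0],[-0.7,0.16,0,0,0,0,0],[-0.7,0.16,0,0,0,0,0],[-0.6,0.14,0,0,0,0,0],[-0.4,0.1,0,0,0,0,0],[0,0,0.1,0,0,0.014,0],[0,0,0.1,0,0,0.014,0],[0,0,0.1,0,0,0.014,0],[0,0,0.1,0,0,0.0136,0]]]'
python3 -m jog '[[[0,0,0,0,0,0,0],[0,0,0,0,0,0,0],[0,0,0,0,0,0,0]]]'
python3 - <<'E'
from h import *
s=st()
p,d=snap('top')
cv2.imwrite('pics/hover.png',cv2.resize(cv2.cvtColor(p[200:320,280:440],cv2.COLOR_RGB2BGR),None,fx=5,fy=5,interpolation=cv2.INTER_CUBIC))
knuckles(290,380,230,300,172)
E
```

```text
time: 7.32
tool_pos: [559.6, 29.8, 173.5]
tcp_rot: [-180.0, 0.0, 61.2]
ft_force: [-0.1, 0.1, -2.6]
finger_gap: 8.4
time: 7.7
tool_pos: [559.9, 30.1, 174.1]
tcp_rot: [180.0, -0.0, 61.4]
ft_force: [-0.2, 0.1, -2.9]
finger_gap: 8.3
t 7.70 pos [559.91  30.05 174.13] rpy [ 1.7997e+02 -1.0000e-02  6.1380e+01] F [-0.2  0.1 -2.9] M [0.06 0.   0.05] gap 8.3 j [-2.2  3.3 95.7  0.  80.9 26.5]
U 1023 bbox [356 230  24  53] circ 371.0 256.0 27.2 [ 538.7 -121.9  172. ] medz 170.7
U 45 bbox [332 267  10   8] circ 336.5 269.5 5.15 [512.6 -53.3 172. ] medz 172.4
L 21 bbox [331 270   9   7] circ 335.0 272.5 4.72 [512.1 -52.7  97. ] medz 99.0
```

View pics/hover.png

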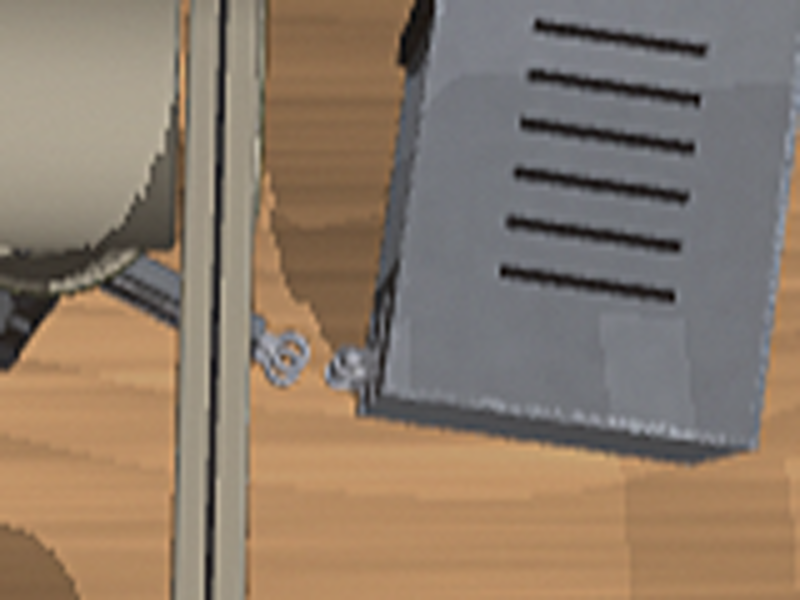

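Both knuckle rings, at about (338,270.5), and the pintle, at about (349.5,273), are visible side by side with no arm in the way. I'll locate both precisely.

Run:
```python
from h import *
z=np.load('last_top.npz');p=z['p'];C=cloud('top',z['d'])
for v in range(262,282): print(v,' '.join('%3d'%x for x in p[v,328:358].mean(-1)),'|',' '.join('%4d'%x for x in C[v,328:356,2]))
```

```text
262 142 152  97 123 127 138 137 136 138 138 137 137 138 142 114  93  95  97  96  97  98  97  97  98  98 100  84  40  88  49 |  599  597    1    1    1   -2   -5    3    0    0    4   -1    4   -1   -2   -5    0    1    0    0    1    5    1    0    8    4   12   53
263 146 151 100 102 108 138 145 143 142 144 143 142 143 144 150  93  98 100 100 101 101  99 101 101 102 105  88  50 106  42 |  599  598  201  195    2   -2    0    3   -3   -5    3   -2   -3   -2   -1   -2   -1   -5    1    1   -2    2    2   -3    3   -2   46   59
264 144 150 107 126 113 116 145 144 142 143 144 143 142 144 151 119  98 102 103 102 102 103 102 103 104  97 100  39 112  25 |  598  598  203  203  199    4   -1    2    2    2   -1    1    0    3   -3    4    0    1    2    0    2    2    2    0    2    2   55   67
265 144 148 104 125 113 117 135 134 134 120 118 134 133 136 146 151  93  99  98  99 100  99  99 101 103  80  92  29 118  24 |  600 1365  197  200  197   -4    0    0    1    0    6    0    3    0    2   -6    5    4    0    3    1    1    4    0    7    3   53   67
266 145 148 103 125 109 149 139 129 
[... 3519 characters left out ...]
80 102  41 118  64  76  84 |  603  601    2    1    0    3   -1    2   -1    0    0    1   -4    6    1    2    0    0   -2    4   -3   -1   -1   -1   50   69  123  144
280 153 131 147 146 144 147 147 148 149 148 148 147 147 149 148 148 148 148 148 147 148 152 160  87  94  51 104  77  79  78 |  603  600    2    0    1    0   -1    0    5    5    3    0   -4    3    2   -1    1   -2    2 1365    7    2    0    4   47  109  124  130
281 152 135 138 139 138 145 146 146 146 147 146 147 146 146 146 146 147 151 150 151 152 152 161  81 119  62  78  77  79  79 |  602  602    1    3    0    0    1    0    0    0    0   -3   -2    0    2    0    0   -2    4    2   -2    1   -3   -1   47   83   95   95
```

Run:
```python
from h import *
K=ray('top',337.45,270.5,172.3);P1=ray('top',349.5,271.5,141.3);P2=ray('top',349.85,272,120)
L=ray('top',335.9,272.9,98)
print(K.round(1),L.round(1),P1.round(1),P2.round(1))
s=st();off=K[:2]-s['tool_pos'][:2];print('off',off)
P=(P1+P2)[:2]/2;print('pin',P,'need',P-K[:2])
to([*(s['tool_pos'][:2]+P-K[:2]),174.1],61.4)
```

```text
[510.5 -55.1 172.3] [511.1 -54.5  98. ] [510.6 -80.6 141.3] [511.1 -82.5 120. ]
t 7.75 pos [559.9   30.06 174.11] rpy [ 1.7997e+02 -1.0000e-02  6.1360e+01] F [ 0.3 -0.  -3.8] M [ 0.03  0.   -0.01] gap 8.0 j [-2.2  3.3 95.7  0.  80.9 26.5]
off [-49.35718163 -85.15403552]
pin [510.88172496 -81.54024825] need [  0.33803635 -26.44301612]
shift units [-4.609e-01  2.594e-01  2.000e-04]
turn units [ 7.e-05 -4.e-05 -1.e-04]
```

```bash
python3 -m jog '[[[-0.12,0.065,0,0,0,0,0],[-0.12,0.065,0,0,0,0,0],[-0.12,0.065,0,0,0,0,0],[-0.1,0.065,0,0,0,0,0],[0,0,0.05,0,0,0,0],[0,0,0.05,0,0,0,0],[0,0,0.05,0,0,0,0],[0,0,0.05,0,0,0,0],[0,0,0,0,0,0,0],[0,0,0,0,0,0,0]]]'
python3 -c "
from h import *
st()"
python3 -m jog '[[[0,0,0.03,0,0,0,0],[0,0,0.03,0,0,0,0],[0,0,0.03,0,0,0,0],[0,0,0,0,0,0,0]]]'
python3 -c "
from h import *
st();to([560.1,3.5,140])"
```

```text
time: 9.0
tool_pos: [560.1, 3.8, 163.8]
tcp_rot: [180.0, -0.0, 61.3]
ft_force: [0.1, -0.2, -3.1]
finger_gap: 7.8
t 9.00 pos [560.11   3.76 163.83] rpy [180.    -0.    61.32] F [ 0.1 -0.2 -3.1] M [ 0.03 -0.04  0.02] gap 7.8 j [-4.9  3.7 96.4  0.  79.9 23.8]
time: 9.5
tool_pos: [559.9, 3.7, 159.1]
tcp_rot: [-180.0, 0.0, 61.3]
ft_force: [-0.0, 0.2, -1.9]
finger_gap: 8.2
t 9.50 pos [559.93   3.68 159.06] rpy [-1.7998e+02  1.0000e-02  6.1310e+01] F [-0.   0.2 -1.9] M [ 0.03  0.04 -0.02] gap 8.2 j [-4.9  3.9 96.7  0.  79.4 23.8]
shift units [-0.0016  0.0048  0.3812]
```

```bash
python3 -m jog '[[[0,0,0.02,0,0,0,0],[0,0,0.02,0,0,0,0],[0,0,0.02,0,0,0,0],[0,0,0.02,0,0,0,0],[0,0,0,0,0,0,0]]]'
python3 -c "
from h import *
st()"
```

```text
time: 10.12
tool_pos: [560.0, 3.7, 155.1]
tcp_rot: [-180.0, 0.0, 61.3]
ft_force: [0.6, -0.5, -3.5]
finger_gap: 8.2
t 10.12 pos [559.99   3.66 155.14] rpy [-1.7999e+02  1.0000e-02  6.1310e+01] F [ 0.6 -0.5 -3.5] M [ 0.02 -0.02 -0.02] gap 8.2 j [-4.9  4.1 96.9 -0.  79.  23.8]
```

```bash
python3 -m jog '[[[0,0,0.02,0,0,0,0],[0,0,0.02,0,0,0,0],[0,0,0.02,0,0,0,0],[0,0,0.02,0,0,0,0],[0,0,0.02,0,0,0,0],[0,0,0.02,0,0,0,0],[0,0,0.02,0,0,0,0],[0,0,0.02,0,0,0,0],[0,0,0.02,0,0,0,0],[0,0,0.02,0,0,0,0],[0,0,0,0,0,0,0]]]'
python3 -c "
from h import *
st()"
```

```text
time: 11.5
tool_pos: [560.0, 3.7, 145.2]
tcp_rot: [-180.0, 0.0, 61.3]
ft_force: [-0.2, 0.2, -2.6]
finger_gap: 8.2
t 11.50 pos [560.04   3.69 145.18] rpy [-179.99    0.     61.31] F [-0.2  0.2 -2.6] M [-0.01 -0.   -0.01] gap 8.2 j [-4.9  4.6 97.5  0.  77.9 23.8]
```

```bash
python3 -m jog '[[[0,0,0.02,0,0,0,0],[0,0,0.02,0,0,0,0],[0,0,0.02,0,0,0,0],[0,0,0.01,0,0,0,0],[0,0,0.01,0,0,0,0],[0,0,0,0,0,0,0]]]'
python3 -c "
from h import *
st()"
```

```text
time: 12.25
tool_pos: [560.0, 3.7, 141.2]
tcp_rot: [-180.0, 0.0, 61.3]
ft_force: [-1.5, 0.1, -3.2]
finger_gap: 7.9
t 12.25 pos [560.05   3.68 141.24] rpy [-179.99    0.     61.31] F [-1.5  0.1 -3.2] M [0.05 0.03 0.01] gap 7.9 j [-4.9  4.8 97.7 -0.  77.5 23.8]
```

```bash
python3 -m jog '[[[0,0,0.01,0,0,0,0],[0,0,0.01,0,0,0,0],[0,0,0.01,0,0,0,0],[0,0,0,0,0,0,0]]]'
python3 -c "
from h import *
st()"
python3 -m jog '[[[0,0,0.01,0,0,0,0],[0,0,0.01,0,0,0,0],[0,0,0,0,0,0,0]]]'
python3 -c "
from h import *
st();snap('top')
knuckles(320,370,250,290,138)"
```

```text
time: 12.75
tool_pos: [560.1, 3.7, 139.7]
tcp_rot: [-180.0, 0.0, 61.3]
ft_force: [0.4, 0.7, -3.5]
finger_gap: 8.5
t 12.75 pos [560.06   3.66 139.74] rpy [-180.      0.     61.31] F [ 0.4  0.7 -3.5] M [ 0.05 -0.04 -0.  ] gap 8.5 j [-4.9  4.9 97.8 -0.  77.4 23.8]
time: 13.12
tool_pos: [560.3, 3.7, 139.2]
tcp_rot: [180.0, -0.0, 61.3]
ft_force: [-0.8, 2.5, 1.2]
finger_gap: 8.2
t 13.12 pos [560.29   3.73 139.17] rpy [ 1.7998e+02 -1.0000e-02  6.1310e+01] F [-0.8  2.5  1.2] M [-0.04  0.21 -0.08] gap 8.2 j [-4.9  4.9 97.8  0.  77.3 23.8]
U 42 bbox [347 268   7   8] circ 349.5 271.5 3.81 [510.9 -80.8 138. ] medz 138.6
L 8 bbox [347 276   5   2] circ 349.0 276.5 2.06 [505.6 -83.8  63. ] medz 62.5
```

Contact began at TCP z≈139.3 against a predicted 139.8, and the upper knuckle top reads 138.6 where 138 is home. The door is seated, so I'll release and raise.

```bash
python3 -m jog '[[[0,0,0,0,0,0,0.15],[0,0,0,0,0,0,0.3],[0,0,0,0,0,0,0.5],[0,0,0,0,0,0,0.5],[0,0,-0.2,0,0,0,0.5],[0,0,-0.3,0,0,0,0.5],[0,0,-0.35,0,0,0,0.5],[0,0,-0.35,0,0,0,0.5],[0.2,-0.4,0,0,0,0,0.2],[0.24,-0.5,0,0,0,0,0],[0,0,0,0,0,0,0],[0,0,0,0,0,0,0]]]' 30
python3 - <<'E'
from h import *
s=st();p,d=snap('top');q,e=snap('side')
knuckles(320,370,250,290,138)
C=cloud('top',d);m=np.zeros(d.shape,bool);m[150:300,230:356]=True;m&=(C[...,2]>158)&(C[...,2]<170);P=C[m][:,:2];P=P[P[:,1]>-80]
c=P.mean(0);v=np.linalg.svd(P-c,full_matrices=False)[2][0];print('leaf top',len(P),c,np.degrees(np.arctan2(v[1],v[0])))
C=cloud('side',e);m=np.zeros(d.shape,bool);m[100:300,200:420]=True
m&=(C[...,2]>20)&(C[...,2]<168)&(C[...,1]>-78)&(C[...,1]<60)&(C[...,0]>500)&(C[...,0]<600);S=C[m];print(len(S),S.min(0),S.max(0))
cv2.imwrite('pics/rel.png',np.hstack([cv2.resize(cv2.cvtColor(p[180:320,240:400],cv2.COLOR_RGB2BGR),(400,350)),cv2.resize(cv2.cvtColor(q[80:290,210:450],cv2.COLOR_RGB2BGR),(400,350))]))
E
```

```text
time: 14.68
tool_pos: [530.9, 44.9, 198.7]
tcp_rot: [180.0, 0.0, 61.4]
ft_force: [-0.2, -1.0, -0.7]
finger_gap: 0.1
t 14.68 pos [530.88  44.93 198.66] rpy [1.800e+02 1.000e-02 6.136e+01] F [-0.2 -1.  -0.7] M [ 0.03 -0.    0.02] gap 0.1 j [-0.7 -2.  98.4 -0.  83.5 28. ]
U 49 bbox [344 268  10   8] circ 348.45 270.1 4.93 [513.7 -78.7 138. ] medz 138.7
L 21 bbox [343 271   9   7] circ 347.0 274.0 4.47 [511.  -79.5  63. ] medz 62.7
leaf top 131 [530.26004284 -45.97660266] -119.03120903178534
1477 [509.58360032 -77.56441005  20.00758686] [593.66940564  59.99006072 167.15133814]
```

View pics/rel.png

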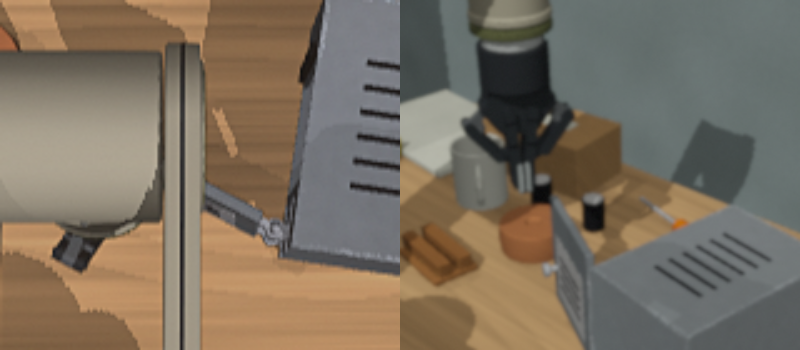

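The right half shows the door hung on the case, standing open at about 70 degrees (leaf line at 61 degrees in the world), with the gripper clear. I'll lower the shut fingers beside the outer face and push it around slowly.

```bash
python3 -m jog '[[[0,0,0.3,0,0,0,0],[0,0,0.3,0,0,0,0],[0,0,0.3,0,0,0,0],[0,0,0.17,0,0,0,0],[0,0.1,0,0,0,0,0],[0,0.1,0,0,0,0,0],[0,0.1,0,0,0,0,0],[0,0.1,0,0,0,0,0],[0,0.06,0,0,0,0,0],[0,0,0,0,0,0,0]]]'
python3 -m jog '[[[0.0176,0.1265,0,0,0,0.0083,0],[0.0176,0.1265,0,0,0,0.0083,0],[0.0176,0.1265,0,0,0,0.0083,0],[0.0176,0.1265,0,0,0,0.0083,0],[0.0176,0.1265,0,0,0,0.0083,0],[0.0176,0.1265,0,0,0,0.0083,0],[0.0176,0.1265,0,0,0,0.0083,0],[0.0176,0.1265,0,0,0,0.0083,0]]]'
cat >> h.py <<'E'
def rel(s):
    A=np.array([510.9,-81.5]);d=s['tool_pos'][:2]-A;a=np.radians(s['tcp_rot'][2]);u=np.array([np.cos(a),np.sin(a)]);t=np.array([u[1],-u[0]])
    print('radial %.1f tang %.1f'%(d@u,d@t),'tool-implied opening %.1f'%(s['tcp_rot'][2]+9))
E
python3 -c "
from h import *
rel(st())"
```

```text
time: 16.02
tool_pos: [551.5, 33.4, 145.3]
tcp_rot: [180.0, 0.0, 61.3]
ft_force: [0.0, 0.4, -0.8]
finger_gap: 0.0
time: 17.02
tool_pos: [594.7, 7.3, 145.2]
tcp_rot: [-180.0, 0.0, 37.3]
ft_force: [-0.5, 0.6, -0.3]
finger_gap: 0.3
t 17.02 pos [594.73   7.31 145.24] rpy [-179.99    0.     37.32] F [-0.5  0.6 -0.3] M [ 0.04 -0.02 -0.03] gap 0.3 j [-4.2  9.8 91.8  0.  78.4 48.4]
radial 120.5 tang -19.8 tool-implied opening 46.3
```

```bash
python3 -m jog '[[[0.0176,0.1265,0,0,0,0.0083,0],[0.0176,0.1265,0,0,0,0.0083,0],[0.0176,0.1265,0,0,0,0.0083,0],[0.0176,0.1265,0,0,0,0.0083,0],[0.0176,0.1265,0,0,0,0.0083,0],[0.0176,0.1265,0,0,0,0.0083,0],[0.0176,0.1265,0,0,0,0.0083,0],[0.0176,0.1265,0,0,0,0.0083,0],[0.0176,0.1265,0,0,0,0.0083,0],[0.0176,0.1265,0,0,0,0.0083,0],[0.0176,0.1265,0,0,0,0.0083,0]]]'
python3 - <<'E'
from h import *
rel(st());p,d=snap('top');q,e=snap('side')
C=cloud('top',d);m=np.zeros(d.shape,bool);m[150:300,230:362]=True;m&=(C[...,2]>150)&(C[...,2]<168);print(m.sum(), C[m].mean(0) if m.any() else '')
cv2.imwrite('pics/push.png',np.hstack([cv2.resize(cv2.cvtColor(p[160:300,280:440],cv2.COLOR_RGB2BGR),(400,350)),cv2.resize(cv2.cvtColor(q[80:290,240:480],cv2.COLOR_RGB2BGR),(400,350))]))
E
```

```text
time: 18.4
tool_pos: [629.7, -52.5, 145.2]
tcp_rot: [-180.0, 0.0, 4.5]
ft_force: [0.0, 1.2, 0.0]
finger_gap: -0.1
t 18.40 pos [629.72 -52.53 145.2 ] rpy [-1.7999e+02  1.0000e-02  4.4500e+00] F [0.  1.2 0. ] M [-0.01  0.01 -0.06] gap -0.1 j [-9.4 15.4 85.4  0.  79.2 76.1]
radial 120.7 tang -19.7 tool-implied opening 13.5
250 [564.91633396 -77.22257415 163.01898888]
```

View pics/push.png

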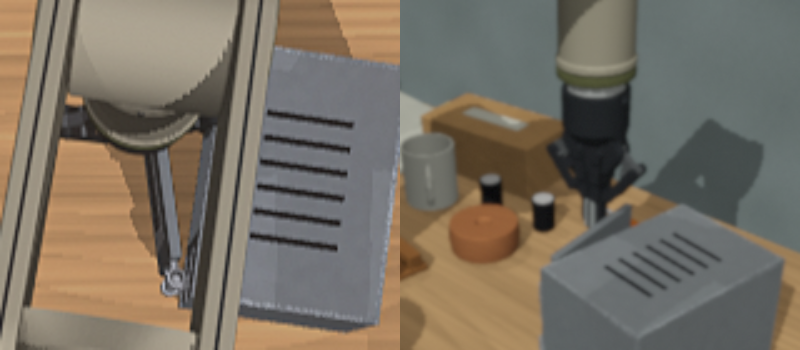

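The fingers are following the door, which is now about 15 degrees open with nothing else touched. I'll finish gently.

```bash
python3 -m jog '[[[0.0176,0.1265,0,0,0,0.0083,0],[0.0176,0.1265,0,0,0,0.0083,0],[0.0176,0.1265,0,0,0,0.0083,0],[0.0088,0.063,0,0,0,0.0042,0],[0.0088,0.063,0,0,0,0.0042,0],[0,0,0,0,0,0,0]]]'
python3 -c "
from h import *
rel(st())"
python3 -m jog '[[[0,0.04,0,0,0,0.002,0],[0,0.04,0,0,0,0.002,0],[0,0,0,0,0,0,0]]]'
python3 -c "
from h import *
rel(st());p,d=snap('top')
C=cloud('top',d);m=np.zeros(d.shape,bool);m[150:300,230:372]=True;m&=(C[...,2]>158)&(C[...,2]<167.5)&(C[...,0]<560);P=C[m][:,:2];cc=np.array([586.4,-181.8]);a=np.radians(-99.1);R=np.array([[np.cos(a),-np.sin(a)],[np.sin(a),np.cos(a)]])
Q=(P-cc)@R;print(len(Q),[ (int(y),Q[abs(Q[:,1]-y)<5][:,0].mean().round(1),(abs(Q[:,1]-y)<5).sum()) for y in range(-75,0,10)])
"
```

```text
time: 19.25
tool_pos: [633.2, -77.8, 145.3]
tcp_rot: [-180.0, 0.0, -7.4]
ft_force: [-0.3, 0.2, -0.2]
finger_gap: 0.3
t 19.25 pos [633.18 -77.77 145.27] rpy [-1.80e+02  1.00e-02 -7.44e+00] F [-0.3  0.2 -0.2] M [-0.01 -0.    0.03] gap 0.3 j [-11.6  16.3  84.4   0.   79.4  85.8]
radial 120.8 tang -19.5 tool-implied opening 1.6
time: 19.62
tool_pos: [632.7, -81.9, 145.3]
tcp_rot: [180.0, 0.0, -8.9]
ft_force: [1.2, 0.6, 0.4]
finger_gap: 0.1
t 19.62 pos [632.66 -81.85 145.31] rpy [180.    0.   -8.9] F [1.2 0.6 0.4] M [ 0.02 -0.03 -0.  ] gap 0.1 j [-12.   16.2  84.4  -0.   79.4  86.9]
radial 120.3 tang -18.5 tool-implied opening 0.1
131 [(-75, np.float64(-77.6), np.int64(24)), (-65, np.float64(-80.9), np.int64(30)), (-55, np.float64(-82.3), np.int64(29)), (-45, np.float64(-84.9), np.int64(25)), (-35, np.float64(-61.5), np.int64(1)), (-25, np.float64(nan), np.int64(0)), (-15, np.float64(nan), np.int64(0)), (-5, np.float64(nan), np.int64(0))]<string>:5: RuntimeWarning: Mean of empty slice.
  ret = ret.dtype.type(ret / rcount)
```

```bash
for i in 1; do python3 -m jog '[[[0,0.04,0,0,0,0,0],[0,0.04,0,0,0,0,0],[0,0,0,0,0,0,0]]]'; done
python3 -m jog '[[[0,0.04,0,0,0,0,0],[0,0,0,0,0,0,0]]]'
python3 -c "
from h import *
rel(st())"
```

```text
time: 20.05
tool_pos: [632.2, -85.3, 145.3]
tcp_rot: [-180.0, -0.0, -8.9]
ft_force: [0.7, 3.5, 0.7]
finger_gap: 0.1
time: 20.3
tool_pos: [632.1, -85.5, 145.3]
tcp_rot: [-179.8, -0.0, -8.8]
ft_force: [1.8, 11.2, 0.6]
finger_gap: -0.0
t 20.30 pos [632.09 -85.49 145.33] rpy [-179.82   -0.     -8.82] F [ 1.8 11.2  0.6] M [ 1.64 -0.31  0.  ] gap -0.0 j [-12.4  16.2  84.4   0.2  79.4  86.4]
radial 120.4 tang -14.6 tool-implied opening 0.2
```

The seal stopped the door: about 11 N, with no further travel. I'll back off, raise the arm out of the way, and check.

```bash
python3 -m jog '[[[0,-0.04,0,0,0,0,0],[0,-0.1,0,0,0,0,0],[0,-0.3,0,0,0,0,0],[0,-0.5,0,0,0,0,0],[0,0,-0.5,0,0,0,0],[0,0,-0.7,0,0,0,0],[0,-0.8,-0.5,0,0,0,0],[0,-1,0,0,0,0,0],[0,-1,0,0,0,0,0],[0,-1,0,0,0,0,0],[0,-1,0,0,0,0,0],[0,0,0,0,0,0,0]]]'
python3 - <<'E'
from h import *
st();p,d=snap('top');q,e=snap('side')
C=cloud('top',d);m=np.zeros(d.shape,bool);m[150:300,330:390]=True;m&=(C[...,2]>155)&(C[...,2]<167.5);P=C[m][:,:2]
cc=np.array([586.4,-181.8]);a=np.radians(-99.1);R=np.array([[np.cos(a),-np.sin(a)],[np.sin(a),np.cos(a)]])
Q=(P-cc)@R;Q=Q[(Q[:,0]<-78)&(Q[:,0]>-105)&(abs(Q[:,1])<90)]
k=np.polyfit(Q[:,1],Q[:,0],1);print(len(Q),'leaf y',Q[:,1].min(),Q[:,1].max(),'x at edge/hinge',np.polyval(k,[70,-75]),'opening',np.degrees(np.arctan(-k[0])))
knuckles(335,362,260,285,138)
cv2.imwrite('pics/shut.png',np.hstack([cv2.resize(cv2.cvtColor(p[130:310,140:440],cv2.COLOR_RGB2BGR),(400,240)),cv2.resize(cv2.cvtColor(q[120:360,200:500],cv2.COLOR_RGB2BGR),(300,240))]))
E
```

```text
time: 21.8
tool_pos: [675.4, 200.8, 229.7]
tcp_rot: [-180.0, 0.0, -8.6]
ft_force: [-0.1, 0.3, 0.3]
finger_gap: 0.4
t 21.80 pos [675.44 200.77 229.74] rpy [-1.7996e+02  4.0000e-02 -8.6200e+00] F [-0.1  0.3  0.3] M [-0.02 -0.01  0.01] gap 0.4 j [1.24e+01 2.39e+01 6.61e+01 1.00e-01 9.01e+01 1.11e+02]
355 leaf y -75.2437668199362 73.69262322515313 x at edge/hinge [-89.27646767 -87.07679716] opening 0.8691184140271507
U 45 bbox [347 264   7  11] circ 350.0 269.15 5.25 [515.6 -81.9 138. ] medz 138.6
L 21 bbox [344 272   7   7] circ 347.0 275.0 3.61 [508.9 -79.5  63. ] medz 63.7
```

View pics/shut.png

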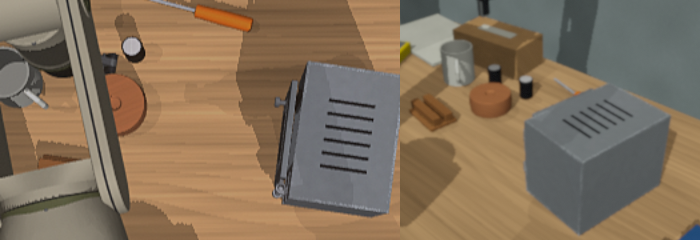

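Run:
```python
from h import *
z=np.load('last_top.npz');d=z['d'];C=cloud('top',d)
cc=np.array([586.4,-181.8]);a=np.radians(-99.1);R=np.array([[np.cos(a),-np.sin(a)],[np.sin(a),np.cos(a)]])
H=C[...,2];Q=(C[...,:2]-cc)@R
# per image row: front-most case-top point, leaf-top point centre
F=[];L=[]
for v in range(180,285):
    r=slice(335,400);q=Q[v,r];h=H[v,r]
    t=q[(abs(h-170.5)<4)&(q[:,0]>-79)&(q[:,0]<-60)]
    if len(t)>2: F.append(t[np.argmin(t[:,0])])
    l=q[(abs(h-164.5)<5)&(q[:,0]<-81)&(q[:,0]>-100)&(abs(q[:,1])<74)]
    if len(l)>1: L.append(l.mean(0))
for n,A in(('front',F),('leaf',L)):
    A=np.array(A);k=np.polyfit(A[:,1],A[:,0],1);r=A[:,0]-np.polyval(k,A[:,1]);A=A[abs(r)<2.];k=np.polyfit(A[:,1],A[:,0],1)
    print(n,len(A),'x at y=-70,0,70',np.polyval(k,[-70,0,70]).round(1),'ang',-np.degrees(np.arctan(k[0])))
# raw strip near knob end and hinge end
for v in (200,215,230,245,260): print(v,' '.join('%4d'%x for x in H[v,350:385]))
```

```text
front 95 x at y=-70,0,70 [-74.3 -74.3 -74.4] ang 0.032812740583952914
leaf 70 x at y=-70,0,70 [-87.  -88.2 -89.4] ang 0.9733481592116302
200    0    0    2    3    6   75  111  155  162  163  162  161  162  127  150  154  153  169  172  167  172  172  168  169  175  168  170  168  171  170  170  173  173  169  172
215    4    0   25   82  124  153  164  157  163  159  164   14   20   11   13  173  174  173  169  172  169  172  173  166  176  168  175  170  171  173  169  170  171  168  173
230   25   80  113  147  163  165  165  162  160   14   13   14   16  172  172  171  171  168  173  169  174  170  169  166  171  173  170  172  170  172  173  168  174 1365  173
245  105  144  164  164  164  166  164   10   15    9    8  169  176  169  166  173  171  169  175  169  169  168  168  173  168  175  169  166  166  169  171  174  172  168  170
260  165  168  164  169  161   41  114  127  158  170  171  169  167  174  175  171  170  172  167  167  172  171  171  171  170  167  172  167  169  173  165  173  168  173  168
```

The leaf reads about 1 degree open, with the free edge roughly 3 mm off the seal. It probably sprang back a little from the rubber when I backed off. I'll press again nearer the edge, slowly, and measure while in contact.

```bash
python3 -c "
from h import *
to([643.6,-62,229.7],-9.0)"
python3 -m jog '[[[0,0.8,0,0,0,0,0],[0,0.9,0,0,0,0,0],[0,0.9,0,0,0,0,0],[0,0.9,0,0,0,0,0],[0.2,0.9,0,0,0,0,0],[0,0.5,0,0,0,0.001,0],[0,0,0,0,0,0,0]]]'
python3 -c "
from h import *
rel(st());to([643.6,-62,136],-9.0)"
```

```text
shift units [0.1564 5.2173 0.0072]
turn units [1.0e-04 6.0e-05 5.7e-04]
time: 22.78
tool_pos: [647.5, -51.0, 230.5]
tcp_rot: [180.0, -0.0, -9.5]
ft_force: [-0.1, 0.7, 0.3]
finger_gap: 0.2
t 22.77 pos [647.51 -50.96 230.48] rpy [ 1.7996e+02 -1.0000e-02 -9.5100e+00] F [-0.1  0.7  0.3] M [ 0.07 -0.01 -0.04] gap 0.2 j [-9.  15.1 76.7 -0.  88.2 90.5]
radial 129.7 tang -52.7 tool-implied opening -0.5
shift units [-0.0408  0.2295  1.8897]
turn units [ 1.10e-04 -2.00e-05 -1.42e-03]
```

```bash
python3 -m jog '[[[0,0,0.5,0,0,0,0],[0,0,0.6,0,0,0,0],[0,0,0.5,0,0,0,0],[0,0,0.28,0,0,0,0],[0,0.2,0,0,0,0,0],[0,0.2,0,0,0,0,0],[0,0.12,0,0,0,0,0],[0,0.06,0,0,0,0,0],[0,0.06,0,0,0,0,0],[0,0.04,0,0,0,0,0],[0,0,0,0,0,0,0],[0,0,0,0,0,0,0]]]'
python3 -c "
from h import *
rel(st())"
python3 -m jog '[[[0,0.03,0,0,0,0,0],[0,0.03,0,0,0,0,0],[0,0,0,0,0,0,0]]]'
cat >> h.py <<'E'
def leaf():
    p,d=snap('top');C=cloud('top',d)
    cc=np.array([586.4,-181.8]);a=np.radians(-99.1);R=np.array([[np.cos(a),-np.sin(a)],[np.sin(a),np.cos(a)]])
    H=C[...,2];Q=(C[...,:2]-cc)@R;L=[]
    for v in range(180,285):
        q=Q[v,335:400];h=H[v,335:400]
        l=q[(abs(h-164.5)<5)&(q[:,0]<-81)&(q[:,0]>-100)&(abs(q[:,1])<74)]
        if len(l)>1: L.append(l.mean(0))
    A=np.array(L);k=np.polyfit(A[:,1],A[:,0],1)
    for _ in range(3):
        r=A[:,0]-np.polyval(k,A[:,1]);A=A[abs(r)<1.5];k=np.polyfit(A[:,1],A[:,0],1)
    print('leaf',len(A),'y',A[:,1].min().round(),A[:,1].max().round(),'x at y=-70,0,70',np.polyval(k,[-70,0,70]).round(1),'ang',-np.degrees(np.arctan(k[0])).round(2))
E
python3 -c "
from h import *
rel(st());leaf()"
```

```text
time: 24.28
tool_pos: [642.7, -81.1, 136.2]
tcp_rot: [-180.0, 0.0, -9.2]
ft_force: [-0.3, 0.8, 0.6]
finger_gap: 0.3
t 24.27 pos [642.68 -81.08 136.24] rpy [-1.80e+02  1.00e-02 -9.24e+00] F [-0.3  0.8  0.6] M [-0.02  0.01 -0.03] gap 0.3 j [-11.7  18.1  83.1   0.   78.8  87.5]
radial 130.0 tang -21.6 tool-implied opening -0.2
time: 24.65
tool_pos: [642.2, -84.3, 136.3]
tcp_rot: [180.0, -0.0, -9.3]
ft_force: [-0.5, -0.6, 0.5]
finger_gap: 0.1
t 24.65 pos [642.19 -84.34 136.29] rpy [180.    -0.    -9.25] F [-0.5 -0.6  0.5] M [-0.01 -0.03  0.01] gap 0.1 j [-12.   18.1  83.1  -0.   78.8  87.2]
radial 130.0 tang -18.3 tool-implied opening -0.3
leaf 47 y -73.0 20.0 x at y=-70,0,70 [-86.8 -87.5 -88.2] ang 0.57
```

```bash
python3 -m jog '[[[0,0.03,0,0,0,0,0],[0,0,0,0,0,0,0]]]'
python3 -c "
from h import *
rel(st());leaf()"
python3 -m jog '[[[0,0.03,0,0,0,0,0],[0,0,0,0,0,0,0]]]'
python3 -c "
from h import *
rel(st());leaf()"
```

```text
time: 24.95
tool_pos: [642.0, -85.8, 136.3]
tcp_rot: [180.0, -0.0, -9.3]
ft_force: [0.1, -0.1, -0.3]
finger_gap: -0.2
t 24.95 pos [641.96 -85.81 136.31] rpy [180.    -0.    -9.25] F [ 0.1 -0.1 -0.3] M [ 0.05 -0.    0.01] gap -0.2 j [-12.1  18.1  83.1  -0.   78.8  87.1]
radial 130.0 tang -16.8 tool-implied opening -0.3
leaf 46 y -73.0 21.0 x at y=-70,0,70 [-86.7 -86.4 -86. ] ang -0.29
time: 25.25
tool_pos: [641.8, -86.7, 136.4]
tcp_rot: [-180.0, -0.0, -9.2]
ft_force: [0.4, 4.1, -0.5]
finger_gap: 0.0
t 25.25 pos [641.85 -86.67 136.38] rpy [-1.7995e+02 -1.0000e-02 -9.2300e+00] F [ 0.4  4.1 -0.5] M [ 0.58 -0.15 -0.04] gap 0.0 j [-12.3  18.1  83.1   0.   78.8  87. ]
radial 130.1 tang -15.9 tool-implied opening -0.2
leaf 47 y -73.0 21.0 x at y=-70,0,70 [-86.5 -86.1 -85.7] ang -0.31
```

In contact the leaf sits at about -0.3 degrees and the seal pushes back with 4 N, so the door is shut. The first time it sprang back on a quick unload. I'll unload very slowly now.

```bash
python3 -m jog '[[[0,-0.006,0,0,0,0,0],[0,-0.006,0,0,0,0,0],[0,-0.006,0,0,0,0,0],[0,-0.006,0,0,0,0,0],[0,-0.006,0,0,0,0,0],[0,-0.006,0,0,0,0,0],[0,-0.006,0,0,0,0,0],[0,-0.006,0,0,0,0,0],[0,0,0,0,0,0,0],[0,0,0,0,0,0,0]]]'
python3 -c "
from h import *
rel(st());leaf()"
python3 -m jog '[[[0,-0.01,0,0,0,0,0],[0,-0.01,0,0,0,0,0],[0,-0.01,0,0,0,0,0],[0,-0.02,0,0,0,0,0],[0,-0.02,0,0,0,0,0],[0,-0.02,0,0,0,0,0],[0,-0.04,0,0,0,0,0],[0,-0.04,0,0,0,0,0],[0,-0.1,0,0,0,0,0],[0,-0.2,0,0,0,0,0],[0,-0.4,0,0,0,0,0],[0,0,0,0,0,0,0]]]'
python3 -c "
from h import *
rel(st());leaf()"
```

```text
time: 26.55
tool_pos: [642.1, -84.8, 136.3]
tcp_rot: [-180.0, 0.0, -9.2]
ft_force: [-0.7, -0.1, -0.2]
finger_gap: -0.1
t 26.55 pos [642.09 -84.81 136.26] rpy [-180.      0.     -9.25] F [-0.7 -0.1 -0.2] M [ 0.02 -0.    0.05] gap -0.1 j [-12.1  18.1  83.1   0.   78.8  87.2]
radial 130.0 tang -17.8 tool-implied opening -0.2
leaf 45 y -73.0 21.0 x at y=-70,0,70 [-86.7 -87.2 -87.7] ang 0.39
time: 28.1
tool_pos: [649.3, -39.6, 136.3]
tcp_rot: [-180.0, -0.0, -9.1]
ft_force: [-0.2, 0.6, 0.7]
finger_gap: 0.3
t 28.10 pos [649.34 -39.59 136.32] rpy [-179.97   -0.     -9.12] F [-0.2  0.6  0.7] M [ 0.   -0.02 -0.05] gap 0.3 j [-8.  18.5 82.6  0.  78.9 91.1]
radial 130.1 tang -63.3 tool-implied opening -0.1
leaf 4 y -70.0 -54.0 x at y=-70,0,70 [-90.4 -91.7 -93. ] ang 1.05
```

```bash
python3 -m jog '[[[0,0,-0.5,0,0,0,0],[0,0,-0.7,0,0,0,0],[0,-0.8,-0.5,0,0,0,0],[0,-1,0,0,0,0,0],[0,-1,0,0,0,0,0],[0,-1,0,0,0,0,0],[0,0,0,0,0,0,0]]]'
python3 -c "
from h import *
st();leaf();leaf();leaf()"
```

```text
time: 29.02
tool_pos: [679.4, 149.5, 220.9]
tcp_rot: [-180.0, 0.0, -9.0]
ft_force: [0.3, -0.4, -0.3]
finger_gap: -0.3
t 29.02 pos [679.39 149.5  220.93] rpy [-1.7996e+02  2.0000e-02 -8.9900e+00] F [ 0.3 -0.4 -0.3] M [-0.02  0.04 -0.01] gap -0.3 j [  8.2  22.6  68.6   0.   88.8 107.2]
leaf 68 y -73.0 72.0 x at y=-70,0,70 [-86.8 -87.2 -87.5] ang 0.3
leaf 70 y -73.0 72.0 x at y=-70,0,70 [-86.7 -87.1 -87.5] ang 0.36
leaf 69 y -73.0 73.0 x at y=-70,0,70 [-86.6 -87.2 -87.8] ang 0.5
```

The door is at about 0.4 degrees, roughly 2 mm off its contact position, since the rubber pushed it back after the 4 N press. One more light touch: stop just at contact, then back away slowly.

```bash
python3 -c "
from h import *
leaf();leaf();to([643.6,-62,136],-9.2)"
python3 -m jog '[[[0,0.6,0,0,0,0,0],[0,0.9,0,0,0,0,0],[0,0.9,0,0,0,0,0],[0,0.9,0,0,0,0,0],[0,0.73,0,0,0,0,0],[0,0,0.5,0,0,0,0],[0,0,0.7,0,0,0,0],[0,0,0.48,0,0,0,0],[0,0.15,0,0,0,0,0],[0,0.15,0,0,0,0,0],[0,0,0,0,0,0,0],[0,0,0,0,0,0,0]]]'
python3 -c "
from h import *
rel(st());leaf();to([641.95,-86,136.3])"
```

```text
leaf 71 y -73.0 72.0 x at y=-70,0,70 [-86.9 -87.2 -87.4] ang 0.19
leaf 71 y -73.0 72.0 x at y=-70,0,70 [-86.6 -87.1 -87.5] ang 0.35
shift units [-0.0425  4.1869  1.7072]
turn units [ 7.0e-05  1.0e-05 -3.5e-04]
time: 30.78
tool_pos: [645.5, -68.4, 138.7]
tcp_rot: [-180.0, -0.1, -9.3]
ft_force: [0.6, 0.5, 1.1]
finger_gap: -0.0
t 30.77 pos [645.54 -68.37 138.7 ] rpy [-1.80e+02 -1.20e-01 -9.27e+00] F [0.6 0.5 1.1] M [ 0.    0.03 -0.02] gap -0.0 j [-10.6  18.1  82.8   0.   78.9  88.7]
radial 130.8 tang -34.6 tool-implied opening -0.3
leaf 52 y -73.0 31.0 x at y=-70,0,70 [-86.6 -87.  -87.5] ang 0.37
shift units [-0.01    0.3642  0.0412]
```

```bash
python3 -m jog '[[[0,0.1,0,0,0,0,0],[0,0.1,0,0,0,0,0],[0,0.04,0,0,0,0,0],[0,0.02,0,0,0,0,0],[0,0.02,0,0,0,0,0],[0,0.02,0,0,0,0,0],[0,0.02,0,0,0,0,0],[0,0.02,0,0,0,0,0],[0,0.02,0,0,0,0,0],[0,0,0,0,0,0,0],[0,0,0,0,0,0,0]]]'
python3 -c "
from h import *
rel(st());leaf();leaf()"
```

```text
time: 32.2
tool_pos: [641.9, -85.8, 137.3]
tcp_rot: [-180.0, -0.0, -9.2]
ft_force: [0.3, 0.5, 0.4]
finger_gap: -0.2
t 32.20 pos [641.93 -85.8  137.29] rpy [-180.     -0.     -9.25] F [0.3 0.5 0.4] M [ 0.01 -0.04 -0.02] gap -0.2 j [-12.1  18.1  83.    0.   78.9  87.1]
radial 130.0 tang -16.8 tool-implied opening -0.2
leaf 47 y -73.0 20.0 x at y=-70,0,70 [-86.7 -86.7 -86.7] ang -0.02
leaf 45 y -73.0 20.0 x at y=-70,0,70 [-86.7 -86.7 -86.7] ang -0.0
```

```bash
python3 -m jog '[[[0,0.008,0,0,0,0,0],[0,0.006,0,0,0,0,0],[0,0,0,0,0,0,0],[0,0,0,0,0,0,0]]]'
python3 -c "
from h import *
rel(st());leaf();leaf()"
python3 -m jog '[[[0,-0.002,0,0,0,0,0],[0,-0.002,0,0,0,0,0],[0,-0.002,0,0,0,0,0],[0,-0.002,0,0,0,0,0],[0,-0.002,0,0,0,0,0],[0,-0.004,0,0,0,0,0],[0,-0.004,0,0,0,0,0],[0,-0.004,0,0,0,0,0],[0,-0.004,0,0,0,0,0],[0,-0.006,0,0,0,0,0],[0,-0.01,0,0,0,0,0],[0,-0.02,0,0,0,0,0]]]'
python3 -c "
from h import *
rel(st());leaf();leaf()"
```

```text
time: 32.8
tool_pos: [641.8, -86.5, 137.3]
tcp_rot: [180.0, -0.0, -9.2]
ft_force: [-0.3, 1.4, -0.7]
finger_gap: -0.1
t 32.80 pos [641.84 -86.52 137.29] rpy [180.    -0.    -9.25] F [-0.3  1.4 -0.7] M [ 0.04 -0.03  0.01] gap -0.1 j [-12.2  18.1  83.   -0.   78.9  87. ]
radial 130.0 tang -16.1 tool-implied opening -0.2
leaf 47 y -73.0 21.0 x at y=-70,0,70 [-86.6 -86.1 -85.5] ang -0.43
leaf 47 y -73.0 21.0 x at y=-70,0,70 [-86.4 -86.1 -85.8] ang -0.23
time: 34.4
tool_pos: [642.3, -83.4, 137.3]
tcp_rot: [180.0, 0.0, -9.2]
ft_force: [-0.1, -0.8, 0.7]
finger_gap: -0.0
t 34.40 pos [642.31 -83.4  137.28] rpy [180.     0.    -9.25] F [-0.1 -0.8  0.7] M [ 0.03  0.01 -0.02] gap -0.0 j [-11.9  18.1  83.   -0.   78.9  87.3]
radial 130.0 tang -19.2 tool-implied opening -0.2
leaf 47 y -73.0 23.0 x at y=-70,0,70 [-86.8 -87.1 -87.4] ang 0.24
leaf 47 y -73.0 23.0 x at y=-70,0,70 [-86.6 -87.2 -87.7] ang 0.43
```

After each press the door settles back to the same 0.2–0.4 degrees, consistent with the top edge leaning within the hinge play. The free edge is at x≈-87.5 against a nominal -87. I'll withdraw, do a final check and hand in.

```bash
python3 -m jog '[[[0,-0.1,0,0,0,0,0],[0,-0.3,0,0,0,0,0],[0,-0.5,0,0,0,0,0],[0,0,-0.5,0,0,0,0],[0,0,-0.7,0,0,0,0],[0,-0.8,-0.5,0,0,0,0],[0,-1,0,0,0,0,0],[0,-1,0,0,0,0,0],[0,-1,0,0,0,0,0],[0,0,0,0,0,0,0],[0,0,0,0,0,0,0],[0,0,0,0,0,0,0]]]'
python3 - <<'E'
from h import *
st();leaf();leaf();knuckles(335,362,260,285,138)
q,e=snap('side');p=np.load('last_top.npz')['p']
cv2.imwrite('pics/final.png',np.hstack([cv2.resize(cv2.cvtColor(p[130:310,140:440],cv2.COLOR_RGB2BGR),(400,240)),cv2.resize(cv2.cvtColor(q[120:480,180:540],cv2.COLOR_RGB2BGR),(240,240))]))
E
```

```text
time: 36.0
tool_pos: [680.0, 147.6, 222.3]
tcp_rot: [180.0, 0.0, -9.3]
ft_force: [-0.7, -0.8, -0.3]
finger_gap: 0.1
t 36.00 pos [680.02 147.63 222.28] rpy [ 1.7998e+02  1.0000e-02 -9.3100e+00] F [-0.7 -0.8 -0.3] M [-0.03  0.04 -0.  ] gap 0.1 j [  8.   22.6  68.4  -0.   89.  107.3]
leaf 70 y -73.0 72.0 x at y=-70,0,70 [-86.7 -87.1 -87.6] ang 0.37
leaf 72 y -73.0 72.0 x at y=-70,0,70 [-86.7 -87.2 -87.7] ang 0.42
U 44 bbox [347 264   7  12] circ 349.5 269.5 5.52 [514.9 -80.8 138. ] medz 138.8
L 19 bbox [344 272   7   7] circ 347.0 275.0 3.61 [508.9 -79.5  63. ] medz 60.9
```

View pics/final.png

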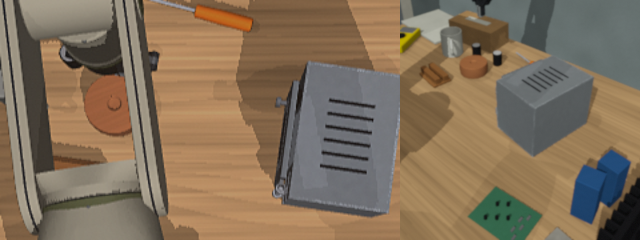

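The final picture shows the door parallel to the case front with its knob at about (282,102). The mug, cans, toroid and cartons stand where they were, and the arm is clear.

```bash
python3 -c "
from h import *
print(job.hand_in())"
```

```text
the job is handed in; nothing more can be done
None
```

I hung the door on both pintles, swung it shut against the seal and let go. I handed the job in at about 36 s of the 72 s, with the arm well clear of everything.

- **Hanging:** I found the hinge axis about 18.5 mm from the slot end in the top view. The door went on at about 70° open. It touched the shoulders within about 1 mm of the predicted height, with only a few N. The upper knuckle's top read 138.6–138.8 mm, where 138 is fully home. The lower knuckle's last reading was scattered, 61 to 64 mm against an expected 63.
- **Shutting:** In contact with the seal, the leaf read about -0.3°. The first press was about 11 N with a quick release, and afterwards the leaf read about 1° open. I pressed twice more, lightly (4 N, then about 1.4 N) and with a slow release.
- **Last checks:** After each of those two presses the leaf settled at about 0.4°, with its edge at x ≈ -87.6 mm (nominal -87). That is about 2 mm back from where it sat while pressed. I put this down to the hinge play letting the top edge lean, but I did not confirm it.
- **Other items:** The other things on the bench looked unmoved in the last picture, but I did not measure their positions.

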